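# Pop a jar lid and trap it

## Task

Release the jar lid from the spring dispenser: press the orange plate down with one finger, and with the other finger stop the lid in its channel once it has sprung well past its gate, before it slides away off the open end. Nothing is to be picked up; leave the other things on the bench alone. Finish while still holding: the plate pressed down under one finger, and the lid lying flat and still in the channel, pushed by the spring against the other finger.

Things in the scene. Friction and masses are not known exactly. Their poses are not given: they have to be found in the camera images.
- dispenser: Fixed grey lid dispenser; origin on the table under it, x along its straight level channel, z up. Channel floor 34 mm above the table, 48 mm wide (y -24 to +24) between rails 4 mm thick and 6 mm high; closed at the back (x = +88, stop 22 mm high), open in front at x = -80. Beside it, at y 28 to 92, x -65 to +15, the orange press plate on a housing 26 mm high.
- lid: Loose brass-coloured jar lid: plain disc 47 mm across, 16 mm high, 28 to 56 g; origin at the centre of its underside. Starts in the channel, centre at dispenser x = +43, against the gate. When freed it slides to -x at about 60 mm/s; a finger standing in the channel below the lid's top stops it. Well past the gate means 20 mm or more from its seat; at 110 mm it is lost.
- gate (a point): Top of the orange gate bar that crosses the channel in front of the lid (6 mm thick, centre at dispenser x = +16.5, y = 0); part of the press plate. It stands 6 mm above the floor and sinks 1 mm for each mm that the plate is pressed; it leaves the lid free when below the floor.
- mouth (a point): Middle of the channel floor's open front edge (dispenser x = -80, y = 0, 34 mm above the table), where a lid would fall off to the table. Behind the lid a black damped spring pusher, 19.5 mm high, follows and pushes the lid towards this end with about 2 N all the way, so the lid never stops by itself.
- plate (a joint): Travel of the orange press plate in m: 0 up, 0.010 fully down, straight down. A spring returns it (about 2 N at the top, 6 N fully down); the lid comes free at about 0.006. If let go, the plate and gate rise and would tip up a lid lying over the gate.
- plate_top (a point): Centre of the plate's flat top, 56 x 56 mm, at dispenser x = -25, y = +60; 47 mm above the table when up, 37 mm fully down (3 mm above the channel floor). A finger at the same x with y = 0 stands in the channel, 60 mm from this point across the rail, and stops the lid about 35 mm from its seat; both fingertips may be at one height.
- jar_a: Bystander: amber jar with aluminium lid, 60 mm across, 75 mm high; origin under its middle. Leave alone.
- jar_b: Bystander: amber jar with brass-coloured lid and paper label, 60 mm across, 75 mm high, behind the dispenser; origin under its middle. Leave alone.
- cup: Bystander: open green glass cup, 64 mm across, 50 mm high; origin under its middle. Leave alone.
- heart: Bystander: heart-shaped pale green glass dish, about 60 mm across, 32 mm high; origin under its middle. Leave alone.
- spool: Bystander: wooden spool, 48 mm across, 46 mm high; origin under its middle. Leave alone.
- carton: Bystander: small cardboard box, 60 x 80 x 50 mm; origin under its middle. Leave alone.
- brush: Bystander: brush with wooden handle, 160 mm long, lying behind the dispenser; origin under its middle. Leave alone.
There are look-alikes about, which are no part of the job. Of the things like the lid, leave any that is purple; of the rest the smaller one is meant.

How it is judged:
On the way, in this order (a step that is already met when the one before it is completed fails the run):
1. the plate is pressed down, the lid still at its gate (value of joint plate above 0.005 m and x of lid in the frame of dispenser above 0.035 m).
2. the lid has sprung 20 mm or more and a finger stops it, the plate still down (x of lid in the frame of dispenser below 0.025 m and contact force between the fingers and lid above 0.3 N and linear speed of lid below 0.01 m/s and value of joint plate above 0.005 m), for 0.3 s.
At the end, for the whole second after the job is handed in: The plate is held more than 5 mm down; the lid lies flat (within 0.1 rad and 3 mm of the floor) and still in the channel, at least 20 mm from its seat and with its centre at least 15 mm short of the open end, with at least 0.3 N between it and the fingers (all of step 2 and x of lid in the frame of dispenser above -0.065 m and y of lid in the frame of dispenser between -0.006 and 0.006 m and z of lid in the frame of dispenser between 0.031 and 0.037 m and angle between lid's own z axis and vertical below 0.1 rad); the arm keeps its last pose, push and grip.
It fails at once if the lid slides away off the open end (x of lid in the frame of dispenser below -0.068 m).
It fails at once if the lid is lifted or tipped up (z of lid in the frame of dispenser above 0.042 m or angle between lid's own z axis and vertical above 0.35 rad).
It fails at once if a bystander is moved by more than 20 mm (distance of any of jar_a, jar_b, cup, heart, spool, carton, brush from where it was at the start of the episode above 0.02 m).
It also fails if it takes over 38 s, if anything falls off the work surface, if the arm or the gripper's body presses on something with over 40 N, if the wrist force passes 120 N, or if a joint passes its speed limit or range.

## Robot

A 7-joint arm with a two-finger parallel gripper is mounted at the origin on the work surface. World frame = base frame: x ahead of the robot, y to its left, z up, the work surface at z = 0. Lengths are in m, angles in rad, forces in N, time in s.
With the tool pointing down it reaches from about 0.425 to 0.925 m from the base axis. Payload 6.8 kg.
Tool frame: the origin (TCP) lies between the finger pads; the fingertips stand 11 mm ahead of it and the grasp point (between the pads) lies 8 mm behind it; z points along the fingers, y is the line along which they close (so a half turn about z gives the same grasp; the last joint's range is limited). The gripper opens to 85 mm and grips with 20 to 120 N. Pads are 22 mm wide; open, the fingers measure 114 mm over their backs; the gripper's body (76 mm by 85 mm) begins 54 mm behind the grasp point. The pads swing forward as they close: fully open they stand 13 mm farther back than shut.
Start: joints at [-1.217, 0.477, 0.022, 1.555, -0.011, 1.109, -0.083], TCP at [0.301, 0.604, 0.242] pointing down, gripper open.
Joint ranges: [-2.96, 2.96], [-0.34, 2.1], [-1.41, 1.46], [0.24, 2.44], [-1.37, 4.51], [0.17, 1.92], [-2.96, 2.96]. Speed limits (rad/s): [2.39, 2.39, 3.14, 3.14, 3.14, 3.14, 3.14].

## Interface

Orientations are given as a rotation vector (axis times angle).
In Python, from bench import r gives the robot as it stands.
- The arm moves only by the tool send_rows, never from a script. Its argument "deltas" is a list of rows, each an object of numbers: "dx", "dy", "dz": the shift along the world's x, y, z in mm; "rx", "ry", "rz": the turn, a rotation vector about the world's x, y, z in degrees. A call has 1 to 5 rows; each row is the pose to reach, as a shift and turn from the pose commanded when the call began; what a row does not reach only later rows make up. A row lasts 1/12 s, in which the tool goes at most 41.7 mm and 7.16 degrees, less where a joint would pass 70% of its speed; a pose out of reach is approached as far as the arm can. A call with a gripper value outside its range is refused whole. "jaw" is the finger opening in mm, from 0 to 85.4, set as the call begins (left out, the last holds). The fingers move at their own pace and stop on an object; "newtons" is the grip in N (left out, the last holds). Time passes only in rows, so rows that repeat a pose let the fingers close. It gives the time, the measured TCP pose, the force, the opening and the grip force at its end, in the units of the state.
- r.get_obs(): the state, without advancing time (a new reading comes with each control period).
- r.grab_frame(name): name is "side" or "top" or "wrist"; returns a dict with "frame" (480x640x3 uint8, blue, green, red), "z_map" (480x640 float32, m along the optical axis (not along the pixel's ray), 0 where there is no reading), "vertical_fov" (degrees; the focal length in pixels is half the picture's height over the tangent of half this angle, whatever the lens; pixels are square), "cx", "cy" (the principal point, pixels), "xyz" and "orientation" of the camera in the world. Camera axes: x right, y down, z forward; pixel columns grow to the right and rows downward; lengths in m; the calibration is good to about 2 mm. A picture is of the moment at which its call begins.
- r.hand_in(): hands the job in; it is judged then, once.
The state is a dict: "clock": time; "joints": joint angles; "qvel": joint speeds; "tau": joint torques, N m; "tcp_pos": TCP position; "orientation": TCP orientation; "contact_force": force on the tool from outside, world axes, zero at the start; "moment": the same for the moment, N m; "grip_width": finger opening in m; "gripper_force": force on a finger pad.
Only numpy, scipy, OpenCV 4.12 (cv2) and the standard library are available. Lean on these libraries where they do the work, as an engineer would, in place of code of your own. Each camera call takes 0.05 s, during which the arm holds its last target. There are 200 camera calls.

## Working session

There is one attempt and no reset: what is moved stays moved. The work goes in short steps, Python scripts to look and compute and a tool call to move; the robot and the scene stay as the last step left them, time stands still between calls to the robot, and variables do not carry over. Pictures are saved under pics/ and viewed, at most 10 in all, crops included, and the job is handed in when it is done.

Besides the shell and the picture viewer there is one more tool, called by a JSON object that holds its "method" and its "body". send_rows: Moves the arm, as the interface text tells. Its arguments: {"type":"object","properties":{"deltas":{"type":"array","items":{"type":"object","properties":{"dx":{"type":"number"},"dy":{"type":"number"},"dz":{"type":"number"},"rx":{"type":"number"},"ry":{"type":"number"},"rz":{"type":"number"}}}},"jaw":{"type":"number"},"newtons":{"type":"number"}},"required":["deltas"]}

```bash
mkdir -p pics; cat > h.py <<'E'
import numpy as np, cv2
from bench import r
from scipy.spatial.transform import Rotation as R
def cloud(f):
    z=f["z_map"]; h,w=z.shape; fl=h/2/np.tan(np.radians(f["vertical_fov"])/2)
    v,u=np.mgrid[:h,:w]
    p=np.stack([(u-f["cx"])/fl*z,(v-f["cy"])/fl*z,z],-1)
    o=np.asarray(f["orientation"]); M=R.from_rotvec(o).as_matrix() if o.shape==(3,) else (o if o.shape==(3,3) else R.from_quat(o).as_matrix())
    P=p@M.T+np.asarray(f["xyz"]); P[z==0]=np.nan
    return P
E
python3 - <<'E'
from h import *
for n in("top","side"):
    f=r.grab_frame(n); cv2.imwrite(f"pics/{n}0.png",f["frame"]); np.savez(f"/tmp/{n}.npz",**f)
    print(n,f["xyz"],f["orientation"],f["vertical_fov"],f["cx"],f["cy"])
print(r.get_obs())
E
```

```text
top [0.51095159 0.04963589 0.798434  ] [-2.13207797  2.17316931 -0.0936803 ] 54.977730392267176 323.8500794912033 230.0146609563852
side [ 0.51641071 -0.54428122  0.78816445] [-2.43860525  0.10051062 -0.03339522] 54.60019543615975 312.7420905067523 242.62388299742332
{'clock': 0.1, 'joints': array([-1.21709252,  0.4777038 ,  0.02235063,  1.55634899, -0.01147723,
        1.10928765, -0.08308261]), 'qvel': array([-0.00026337, -0.00089229, -0.00097494, -0.00369452,  0.00096374,
       -0.00082657, -0.00013652]), 'tau': array([ 5.04709227e-03, -5.97754955e+01,  1.61373485e+00, -2.81953830e+01,
        1.27875686e-02,  5.03075935e-03,  4.62387078e-06]), 'tcp_pos': array([0.30054676, 0.60382815, 0.24143374]), 'orientation': array([-7.18855776e-01, -3.05800384e+00,  2.51744371e-03]), 'contact_force': array([-1.30209225,  0.28884836,  0.4960045 ]), 'moment': array([-0.00682796,  0.00613091,  0.0144635 ]), 'gripper_force': 0.0, 'grip_width': 0.08560365960457542}
```

View pics/top0.png

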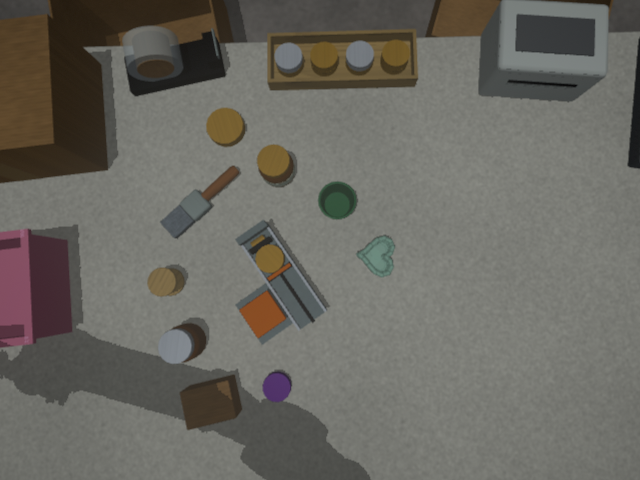

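View pics/side0.png

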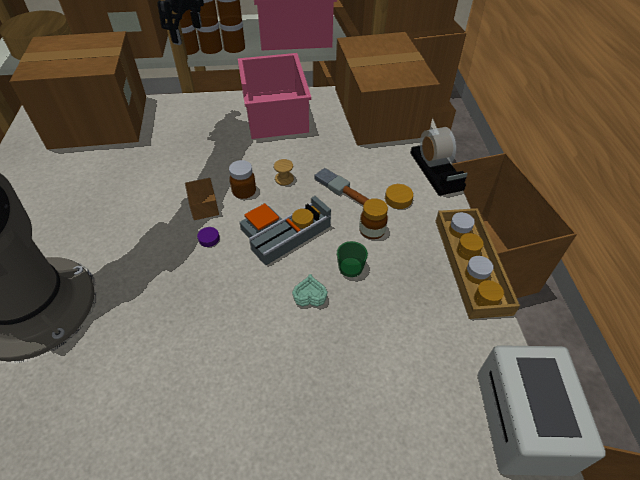

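```bash
python3 - <<'E'
from h import *
f=dict(np.load("/tmp/top.npz")); P=cloud(f); im=f["frame"]
cv2.imwrite("pics/crop.png",cv2.resize(im[205:355,215:345],None,fx=4,fy=4,interpolation=cv2.INTER_CUBIC))
hsv=cv2.cvtColor(im,cv2.COLOR_BGR2HSV).astype(int)
for u,v in[(270,258),(263,313),(314,318),(500,400),(226,127),(277,387)]: print(u,v,P[v,u].round(4),hsv[v,u])
box=np.zeros(im.shape[:2],bool); box[215:345,225:335]=1
pl=box&(hsv[...,0]<11)&(hsv[...,1]>180)&(P[...,2]>.035)
n,l,s,c=cv2.connectedComponentsWithStats(pl.astype(np.uint8)); k=1+np.argmax(s[1:,4]); m=l==k
q=P[m][:,:2]; r_=cv2.minAreaRect((q*1000).astype(np.float32)); print("plate",r_,q.mean(0),np.median(P[m][:,2]))
ld=box&(hsv[...,0]>=13)&(hsv[...,0]<25)&(hsv[...,1]>150)&(P[...,2]>.04)&(P[...,2]<.056)
n,l,s,c=cv2.connectedComponentsWithStats(ld.astype(np.uint8)); k=1+np.argmax(s[1:,4]); m=l==k
q=P[m][:,:2]; print("lid",cv2.minEnclosingCircle((q*1000).astype(np.float32)),q.mean(0),np.median(P[m][:,2]))
# whole dispenser above table, all pts
d=box&(P[...,2]>.015); n,l,s,c=cv2.connectedComponentsWithStats(d.astype(np.uint8)); k=1+np.argmax(s[1:,4])
q=P[l==k]; print("disp n",len(q)); np.save("/tmp/disp.npy",q)
E
```

```text
270 258 [0.5506 0.1552 0.0523] [ 20 153 127]
263 313 [0.4624 0.1676 0.0473] [ 12 186 136]
314 318 [0.4523 0.086  0.036 ] [86 18 97]
500 400 [ 0.311  -0.2186  0.0009] [ 34  14 125]
226 127 [0.7822 0.2353 0.0226] [ 20 149 118]
277 387 [0.3401 0.1495 0.0181] [136 129 105]Traceback (most recent call last):
  File "<stdin>", line 8, in <module>
    return _wrapfunc(a, 'argmax', axis=axis, out=out, **kwds)
    return bound(*args, **kwds)
ValueError: attempt to get argmax of an empty sequence
```

View pics/crop.png

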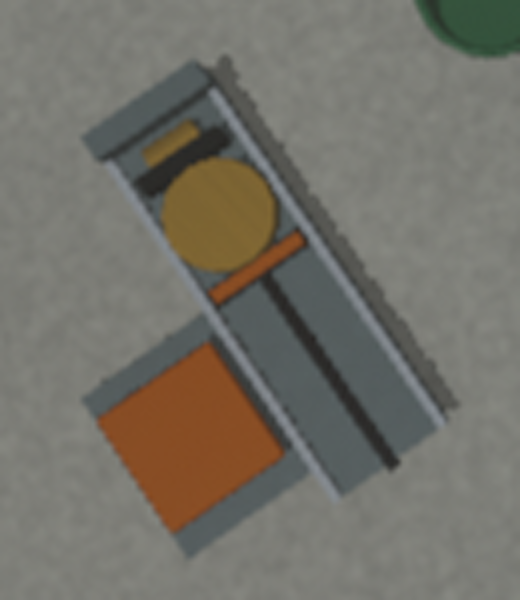

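The crop shows the brass lid at the gate in the channel (full-frame px 270,258), plate at (263,313), mouth at lower right. Candidates: lid in channel (270,258), purple disc (277,387), larger brass disc (226,127), jar_b's lid (274,162), crate lids (325,57)/(396,53). I choose (270,258).

```bash
python3 - <<'E'
from h import *
f=dict(np.load("/tmp/top.npz")); P=cloud(f); im=f["frame"]
hsv=cv2.cvtColor(im,cv2.COLOR_BGR2HSV).astype(int)
box=np.zeros(im.shape[:2],bool); box[215:345,225:335]=1
def big(m):
    n,l,s,c=cv2.connectedComponentsWithStats(m.astype(np.uint8)); return l==1+np.argmax(s[1:,4])
m=big(box&(hsv[...,0]<15)&(hsv[...,1]>165)&(P[...,2]>.035))
q=P[m][:,:2]; pr=cv2.minAreaRect((q*1000).astype(np.float32)); pc=q.mean(0); print("plate",pr,pc,np.median(P[m][:,2]))
m=big(box&(hsv[...,0]>=16)&(hsv[...,0]<25)&(hsv[...,1]>120)&(P[...,2]>.044)&(P[...,2]<.056))
q=P[m][:,:2]; lc=q.mean(0); print("lid",cv2.minEnclosingCircle((q*1000).astype(np.float32)),lc,np.median(P[m][:,2]))
v=lc-pc; yaw=np.arctan2(v[1],v[0])-np.arctan2(-60,68); print("yaw plate-lid",np.degrees(yaw),"dist",np.linalg.norm(v))
# rect outline of dispenser channel: points z>.03 , fit model: inside area
m=big(box&(P[...,2]>.02)); q=P[m]
from scipy.optimize import minimize
def cost(p):
    c,s=np.cos(p[2]),np.sin(p[2]); d=q[:,:2]-p[:2]; x=d@[c,s]; y=d@[-s,c]
    a=np.maximum(np.maximum(-.08-x,x-.09),np.maximum(-.028-y,y-.028)); b=np.maximum(np.maximum(-.065-x,x-.015),np.maximum(.028-y,y-.092))
    return 1e6*(np.maximum(np.minimum(a,b),0)**2).mean()
for nm,yw in(("pl",yaw),("rect",None)):
    if yw is None: continue
    M=np.array([[np.cos(yw),-np.sin(yw)],[np.sin(yw),np.cos(yw)]])
    o=(pc+lc)/2-M@[.009,.030]; print("origin",o)
s=minimize(cost,[*o,yaw],method="Nelder-Mead"); print("fit",s.x[:2],np.degrees(s.x[2]),s.fun,cost([*o,yaw]))
for n,pt in dict(chan=(-.025,0),plate=(-.025,.06),mid=(-.025,.03)).items(): print(n,o+M@pt)
ob=r.get_obs(); A=R.from_rotvec(ob["orientation"]).as_matrix(); print(A.round(3)); ty=A[:,1]
print("tool y deg",np.degrees(np.arctan2(ty[1],ty[0])),"plate axis y deg",np.degrees(yaw)+90)
E
```

```text
plate ((461.3545837402344, 169.06768798828125), (53.658058166503906, 54.08583068847656), 33.85921859741211) [0.46129072 0.16890879] 0.04814669243235531
lid ((550.129150390625, 156.61634826660156), 23.531253814697266) [0.5501217  0.15632262] 0.051039728193460365
yaw plate-lid 33.35929371269139 dist 0.08971819362175112
origin [0.51468569 0.13260955]
fit [0.51859191 0.13565104] 35.467982010757545 0.4212258272622051 1.497484565794642
chan [0.49380472 0.11886237]
plate [0.46081147 0.16897669]
mid [0.47730809 0.14391953]
[[-0.895  0.446 -0.001]
 [ 0.446  0.895 -0.002]
 [-0.    -0.002 -1.   ]]
tool y deg 63.54290566238933 plate axis y deg 123.3592937126914
```

{"method": "send_rows", "body": {"deltas": [{"dx":12,"dy":-30,"rz":4},{"dx":24,"dy":-61,"rz":8},{"dx":36,"dy":-92,"rz":12},{"dx":48,"dy":-122,"rz":16},{"dx":59,"dy":-153,"rz":20}], "jaw": 46}}

```text
$.deltas[0]: bad value
```

{"method": "send_rows", "body": {"deltas": [{"dx":12,"dy":-30,"rz":4},{"dx":24,"dy":-61,"rz":8},{"dx":36,"dy":-92,"rz":12},{"dx":48,"dy":-122,"rz":16},{"dx":59,"dy":-153,"rz":20}]}}

```text
$.deltas[0]: bad value
```

{"method": "send_rows", "body": {"deltas": [{"dx":12,"dy":-30,"rz":4},{"dx":24,"dy":-61,"rz":8},{"dx":36,"dy":-92,"rz":12},{"dx":48,"dy":-122,"rz":16},{"dx":59,"dy":-153,"rz":20}]}}

```text
$.deltas[0]: bad value
```

{"method": "send_rows", "body": {"deltas": [{"dz":-20},{"dz":-50},{"dz":-80},{"dz":-100},{"dz":-100}]}}

```text
$.deltas[0]: bad value
```

{"method": "send_rows", "body": {"deltas": [{"dx":12,"dy":-30,"dz":0,"rx":0,"ry":0,"rz":4},{"dx":24,"dy":-61,"dz":0,"rx":0,"ry":0,"rz":8},{"dx":36,"dy":-92,"dz":0,"rx":0,"ry":0,"rz":12},{"dx":48,"dy":-122,"dz":0,"rx":0,"ry":0,"rz":16},{"dx":59,"dy":-153,"dz":0,"rx":0,"ry":0,"rz":20}], "jaw": 46}}

```text
clock: 0.52
tcp_pos: [0.3601, 0.4496, 0.2418]
orientation: [-0.172, -3.137, 0.001]
contact_force: [-0.5, 0.7, -0.1]
grip_width: 0.0458
gripper_force: 0.0
```

{"method": "send_rows", "body": {"deltas": [{"dx":12,"dy":-30,"dz":0,"rx":0,"ry":0,"rz":4},{"dx":24,"dy":-61,"dz":0,"rx":0,"ry":0,"rz":8},{"dx":36,"dy":-92,"dz":0,"rx":0,"ry":0,"rz":12},{"dx":48,"dy":-122,"dz":0,"rx":0,"ry":0,"rz":16},{"dx":59,"dy":-153,"dz":0,"rx":0,"ry":0,"rz":20}]}}

```text
clock: 0.93
tcp_pos: [0.419, 0.2966, 0.2421]
orientation: [0.376, -3.119, 0.0]
contact_force: [0.8, 0.0, -0.6]
grip_width: 0.046
gripper_force: 0.0
```

{"method": "send_rows", "body": {"deltas": [{"dx":12,"dy":-30,"dz":0,"rx":0,"ry":0,"rz":4},{"dx":24,"dy":-61,"dz":0,"rx":0,"ry":0,"rz":8},{"dx":36,"dy":-92,"dz":0,"rx":0,"ry":0,"rz":12},{"dx":48,"dy":-122,"dz":0,"rx":0,"ry":0,"rz":16},{"dx":59,"dy":-153,"dz":0,"rx":0,"ry":0,"rz":20}]}}

```text
clock: 1.35
tcp_pos: [0.4779, 0.1437, 0.2422]
orientation: [0.912, -3.006, -0.0]
contact_force: [0.6, -0.5, 0.2]
grip_width: 0.0459
gripper_force: 0.0
```

{"method": "send_rows", "body": {"deltas": [{"dx":0,"dy":0,"dz":-20,"rx":0,"ry":0,"rz":0},{"dx":0,"dy":0,"dz":-50,"rx":0,"ry":0,"rz":0},{"dx":0,"dy":0,"dz":-80,"rx":0,"ry":0,"rz":0},{"dx":0,"dy":0,"dz":-100,"rx":0,"ry":0,"rz":0},{"dx":0,"dy":0,"dz":-100,"rx":0,"ry":0,"rz":0}]}}

```text
clock: 1.77
tcp_pos: [0.4747, 0.144, 0.1384]
orientation: [0.904, -3.0, 0.002]
contact_force: [-0.9, 0.3, 0.6]
grip_width: 0.0463
gripper_force: 0.0
```

```bash
python3 - <<'E'
from h import *
ob=r.get_obs(); A=R.from_rotvec(ob["orientation"]).as_matrix(); t=ob["tcp_pos"]; print(ob["clock"],t,np.degrees(np.arctan2(A[1,1],A[0,1])),ob["grip_width"],A[:,2])
f=r.grab_frame("wrist"); g=r.grab_frame("side")
P=cloud(f); d=P-t; ax=d@A[:,1]
m=(np.abs(d@A[:,0])<.015)&(np.abs(ax)<.06)&(P[...,2]>.09)
if m.any(): print("fingertip minz",np.nanmin(P[m][:,2]))
cv2.imwrite("pics/w1.png",np.hstack([cv2.resize(f["frame"],(400,300)),cv2.resize(g["frame"][120:300,180:420],(400,300))]))
E
```

```text
1.7667 [0.47472615 0.14401319 0.13840442] 123.53761736828118 0.046264229944752135 [-0.00737613 -0.00325337 -0.9999675 ]
fingertip minz 0.1274672535593287
```

View pics/w1.png

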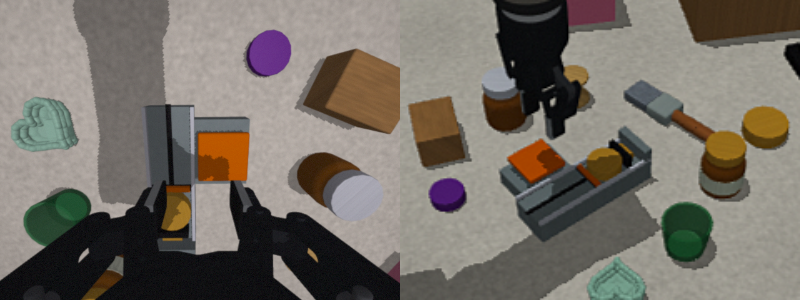

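The wrist view (left half) shows the fingers straddling the near rail: left finger over the channel (157,190), right one towards the plate (222,157), lid at (172,212). I'll refine with wrist depth.

```bash
python3 - <<'E'
from h import *
f=r.grab_frame("wrist"); ob=r.get_obs(); t=ob["tcp_pos"]; A=R.from_rotvec(ob["orientation"]).as_matrix()
P=cloud(f); hsv=cv2.cvtColor(f["frame"],cv2.COLOR_BGR2HSV).astype(int)
m=(hsv[...,0]<15)&(hsv[...,1]>165)&(P[...,2]>.035)&(P[...,2]<.06)
n,l,s,c=cv2.connectedComponentsWithStats(m.astype(np.uint8)); m=l==1+np.argmax(s[1:,4])
q=P[m]; b=cv2.minAreaRect((q[:,:2]*1000).astype(np.float32)); print("plate",b,np.median(q[:,2]))
e=np.array([np.cos(np.radians(33.5)),np.sin(np.radians(33.5))]); y=np.array([-e[1],e[0]])
mid=np.array(b[0])/1000-.03*y; print("target mid",mid,"tcp",t,"shift mm",(mid-t[:2])*1000)
# fingertips
D=(P-t); a=D@A[:,1]; x=D@A[:,0]; k=(P[...,2]>.1)&(P[...,2]<.135)&(np.abs(a)<.06)
for sg in(1,-1):
    w=k&(sg*a>0)
    if w.any(): print(sg,"y",np.percentile(a[w],[2,98]),"x",np.percentile(x[w],[2,98]),"minz",np.percentile(P[w][:,2],[0,2]))
E
```

```text
plate ((459.0777587890625, 166.23870849609375), (55.888755798339844, 54.8903694152832), 33.608154296875) 0.04515856314298733
target mid [0.47563587 0.14122213] tcp [0.47826812 0.14551182 0.14312865] shift mm [-2.63224804 -4.28968412]
1 y [0.02226529 0.02281311] x [-0.00836649  0.01209315] minz [0.13078117 0.13195913]
-1 y [-0.02777813 -0.02346024] x [-0.00843947  0.01224868] minz [0.13102923 0.13131365]
```

{"method": "send_rows", "body": {"deltas": [{"dx":-2,"dy":-2,"dz":-30,"rx":0,"ry":0,"rz":0},{"dx":-2,"dy":-2,"dz":-55,"rx":0,"ry":0,"rz":0},{"dx":-2,"dy":-2,"dz":-72,"rx":0,"ry":0,"rz":0},{"dx":-2,"dy":-2,"dz":-79,"rx":0,"ry":0,"rz":0},{"dx":-2,"dy":-2,"dz":-79,"rx":0,"ry":0,"rz":0}]}}

```text
clock: 2.33
tcp_pos: [0.4759, 0.1435, 0.0633]
orientation: [0.907, -3.008, 0.0]
contact_force: [-0.1, -0.3, -0.7]
grip_width: 0.0458
gripper_force: 0.0
```

{"method": "send_rows", "body": {"deltas": [{"dx":0,"dy":0,"dz":0,"rx":0,"ry":0,"rz":0},{"dx":0,"dy":0,"dz":0,"rx":0,"ry":0,"rz":0},{"dx":0,"dy":0,"dz":0,"rx":0,"ry":0,"rz":0}]}}

```text
clock: 2.58
tcp_pos: [0.4768, 0.1438, 0.0647]
orientation: [-0.906, 3.005, 0.001]
contact_force: [0.6, 0.8, 0.8]
grip_width: 0.0459
gripper_force: 0.0
```

{"method": "send_rows", "body": {"deltas": [{"dx":0,"dy":0,"dz":-5,"rx":0,"ry":0,"rz":0},{"dx":0,"dy":0,"dz":-10,"rx":0,"ry":0,"rz":0},{"dx":0,"dy":0,"dz":-14,"rx":0,"ry":0,"rz":0},{"dx":0,"dy":0,"dz":-14,"rx":0,"ry":0,"rz":0},{"dx":0,"dy":0,"dz":-14,"rx":0,"ry":0,"rz":0}]}}

```text
clock: 3.0
tcp_pos: [0.4766, 0.1437, 0.0495]
orientation: [-0.906, 3.007, 0.0]
contact_force: [1.9, 0.9, 4.4]
grip_width: 0.0462
gripper_force: 2.2
```

{"method": "send_rows", "body": {"deltas": [{"dx":0,"dy":0,"dz":0,"rx":0,"ry":0,"rz":0},{"dx":0,"dy":0,"dz":0,"rx":0,"ry":0,"rz":0},{"dx":0,"dy":0,"dz":0,"rx":0,"ry":0,"rz":0},{"dx":0,"dy":0,"dz":0,"rx":0,"ry":0,"rz":0},{"dx":0,"dy":0,"dz":0,"rx":0,"ry":0,"rz":0}]}}

```text
clock: 3.42
tcp_pos: [0.4763, 0.1436, 0.0496]
orientation: [-0.906, 3.007, 0.0]
contact_force: [4.2, 0.8, 4.0]
grip_width: 0.0458
gripper_force: 2.2
```

```bash
python3 - <<'E'
from h import *
o=r.get_obs(); print(o["clock"],o["tcp_pos"],o["contact_force"],o["moment"])
f=r.grab_frame("wrist"); g=r.grab_frame("side"); P=cloud(f)
hsv=cv2.cvtColor(f["frame"],cv2.COLOR_BGR2HSV).astype(int)
m=(hsv[...,0]<15)&(hsv[...,1]>165)&(P[...,2]<.06)
n,l,s,c=cv2.connectedComponentsWithStats(m.astype(np.uint8)); print("plate z",np.median(P[l==1+np.argmax(s[1:,4])][:,2]))
cv2.imwrite("pics/w2.png",np.hstack([cv2.resize(f["frame"],(400,300)),cv2.resize(g["frame"][165:285,220:380],(400,300))]))
E
```

```text
3.4167 [0.47634069 0.14358179 0.04957971] [4.21701527 0.80789975 3.97958186] [ 0.42243337 -0.65750794 -0.08841501]
plate z 0.03904402899745328
```

View pics/w2.png

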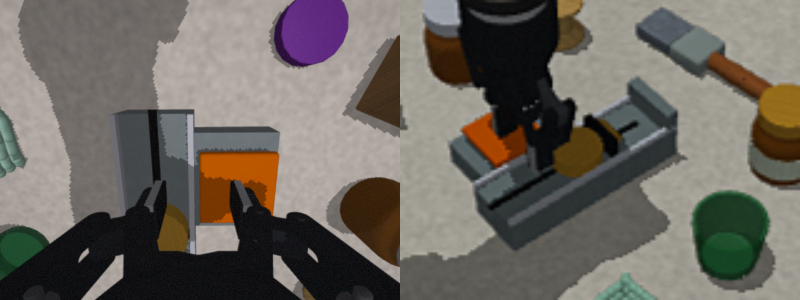

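The side crop shows the lid (578,150) clear of its seat, against the channel finger, with the plate down. I'll press a little deeper for margin.

{"method": "send_rows", "body": {"deltas": [{"dx":0,"dy":0,"dz":-1,"rx":0,"ry":0,"rz":0},{"dx":0,"dy":0,"dz":-1.5,"rx":0,"ry":0,"rz":0},{"dx":0,"dy":0,"dz":-1.5,"rx":0,"ry":0,"rz":0},{"dx":0,"dy":0,"dz":-1.5,"rx":0,"ry":0,"rz":0}]}}

```text
clock: 3.85
tcp_pos: [0.4757, 0.1433, 0.0479]
orientation: [0.906, -3.008, -0.0]
contact_force: [3.0, 1.3, 5.5]
grip_width: 0.0465
gripper_force: 3.2
```

```bash
python3 - <<'E'
from h import *
F=[]
for i in range(6):
    f=r.grab_frame("wrist" if i<1 else "side"); F.append(r.get_obs()["contact_force"])
    if i==0: w=f
print(np.mean(F,0),np.std(F,0),r.get_obs()["tcp_pos"],r.get_obs()["clock"])
P=cloud(w); hsv=cv2.cvtColor(w["frame"],cv2.COLOR_BGR2HSV).astype(int)
m=(hsv[...,0]<15)&(hsv[...,1]>165)&(P[...,2]<.06)
n,l,s,c=cv2.connectedComponentsWithStats(m.astype(np.uint8)); m=l==1+np.argmax(s[1:,4]); print("plate z",np.median(P[m][:,2]))
P=cloud(f); hsv=cv2.cvtColor(f["frame"],cv2.COLOR_BGR2HSV).astype(int)
box=np.zeros(m.shape,bool); box[200:245,270:330]=1
m=box&(hsv[...,0]>=16)&(hsv[...,0]<25)&(hsv[...,1]>120)&(P[...,2]>.03)&(P[...,2]<.07)
q=P[m]; yaw=np.radians(33.5); e=np.array([np.cos(yaw),np.sin(yaw)]); d=q[:,:2]-[.5135,.1305]
x=d@e; y=d@[-e[1],e[0]]; print(len(q),"lid x",np.percentile(x,[1,50,99]),"y",np.percentile(y,[1,50,99]),"z",np.percentile(q[:,2],[5,50,95]))
cv2.imwrite("pics/s3.png",cv2.resize(f["frame"][180:260,240:350],None,fx=6,fy=6,interpolation=cv2.INTER_CUBIC))
E
```

```text
[2.181732   1.22846871 5.43466929] [0.31431887 0.31668895 0.54476475] [0.47566721 0.1432485  0.04786465] 4.15
plate z 0.03733068949474441
325 lid x [-0.01469714  0.00912804  0.0465969 ] y [-0.02264067 -0.00686287  0.01530323] z [0.03939366 0.05022124 0.05321445]
```

View pics/s3.png

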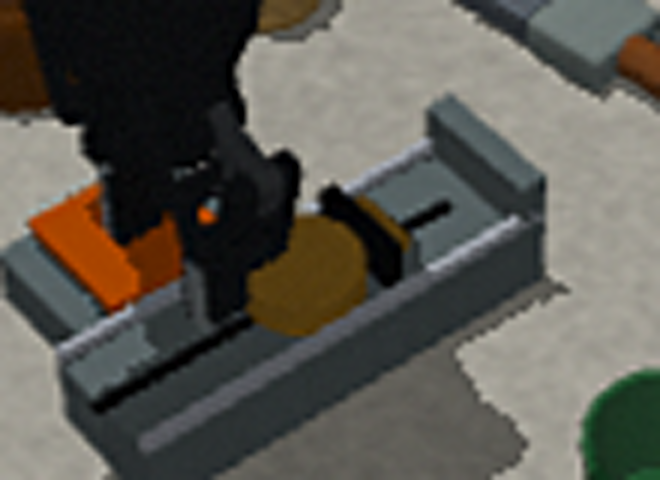

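The lid (305,275 in the crop) lies flat against the channel finger, about 34 mm from its seat. The spring pusher is behind it, and the plate is about 8 mm down at 5.4 N.

```bash
python3 -c "
from bench import r
print(r.hand_in())"
```

```text
the job is handed in; nothing more can be done
None
```

I've handed the job in with the plate held about 8 mm down under one finger and the lid lying flat and stationary in the channel against the other finger, about 34 mm from its seat; no verdict came back.

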